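Sweep the washers into the counting tray's trough and shut its cover

TASK

Three washers and two bolts were tipped out on the grey counting tray. With the fingertips sweep the three washers across the deck into the trough along its side, leaving both bolts standing where they are, and then swing the trough's cover over and push it fully shut, so that the bolts can be tipped off without losing the washers. Sweep and push only: nothing is to be picked up, and the things lying round the tray stay where they are.

Things in the scene. Friction and masses are not known exactly. Their poses are not given: they have to be found in the camera images.
- tray: grey metal counting tray, fixed, 210 x 222 mm. Origin at bench height; y runs along the trough, x from the trough (robot's side) over the deck to the back wall, z up. Deck: level, top 36 mm above the bench, x -90 (open edge to the trough) to +62, y -108 to +108 mm; rims on the other sides 10 mm high. 
- deck_edge (a point): middle of the deck's open edge, at deck height (tray x -90, y 0, z 36 mm). There is no rim here; a washer pushed over it towards the tray's -x drops into the trough. The parts on the deck lie in lanes 44 mm apart (tray y -88, -44, 0, 44, 88), one in each, at tray x -68 to -15, in any order.
- trough_floor (a point): middle of the trough's floor, 8 mm above the bench and 28 mm below the deck (tray x -116, y 0). The trough is 52 mm wide (tray x -90 to -142) and 216 mm long; its outer wall is 46 mm high.
- cover_hinge (a point): middle of the cover's hinge axis on the trough's outer wall, the tray's side nearest the robot; the axis runs along the tray's y, at tray x -143.5, 49 mm above the bench.
- cover (a joint): angle (rad) of the trough's grey metal cover: 0 shut (level over the trough); starts swung back past upright towards the robot, at 1.75 to 2.0. 214 mm long, 60 mm from hinge to free edge, 2.5 mm thick, with a 10 mm lip at the free edge that points to the deck when open, down when shut. Stiff hinge (0.07 N m): it stays wherever it is left; 1 to 3 N from a fingertip moves it.
- cover_mid (a point): middle of the cover's outer face (its top face when shut), 50 mm from the hinge axis; when shut it lies 50 mm above the bench at tray x -93.5, y 0.
- washer0: plain black steel washer, 33 mm across, 6 mm thick with rounded rims; at the start it lies flat on the tray's deck. Origin: centre of its underside (the trough bottom or the deck is just under it when it lies flat).
- washer1: plain black steel washer, 33 mm across, 6 mm thick with rounded rims; at the start it lies flat on the tray's deck. Origin: centre of its underside (the trough bottom or the deck is just under it when it lies flat).
- washer2: plain black steel washer, 33 mm across, 6 mm thick with rounded rims; at the start it lies flat on the tray's deck. Origin: centre of its underside (the trough bottom or the deck is just under it when it lies flat).
- bolt0: hex bolt standing upright on its head on the deck, 36 mm tall (head 16 x 18 mm and 6 mm high, thread 10 mm); it is to stay where it stands. Origin: centre of its underside, z up its thread.
- bolt1: hex bolt standing upright on its head on the deck, 36 mm tall (head 16 x 18 mm and 6 mm high, thread 10 mm); it is to stay where it stands. Origin: centre of its underside, z up its thread.
- white_carton: open white cardboard carton, fixed, 112 x 170 mm and 165 mm high, flaps folded out, standing behind the tray; keep the gripper clear of it. Origin: centre of its underside.
- vice: big bench vice bolted down to the left of the tray, up to 170 mm high, a loose bolt on its top; it covers about world x 0.22 to 0.53, y -0.04 to 0.22. Origin at bench height. The other things left of it on the bench are up to 240 mm high: cross over them at 0.33 m or more.
- bearing: ball bearing lying flat, 68 mm across, 20 mm high, dark steel. Origin: centre of its underside. Bystander beside the tray.
- parts_cup: grey steel cup standing upright, 67 mm across, 53 mm high. Origin: centre of its underside. Bystander beside the tray.
- screwdriver: screwdriver with a red grip lying on the bench, 167 mm long, 22 mm thick, along its x. Origin: centre of its underside. Bystander beside the tray.
Mind the look-alikes: they are no part of the job. What is shaped like the washer0 but turquoise is not meant. Leave any green look-alike of the washer2 alone.

How it is judged:
On the way, in this order (a step that is already met when the one before it is completed fails the run):
1. all three washers lie in the trough, the cover still standing open (z of washer0 in the frame of tray between 0 and 0.03 m and x of washer0 in the frame of tray between -0.145 and -0.09 m and y of washer0 in the frame of tray between -0.11 and 0.11 m and z of washer1 in the frame of tray between 0 and 0.03 m and x of washer1 in the frame of tray between -0.145 and -0.09 m and y of washer1 in the frame of tray between -0.11 and 0.11 m and z of washer2 in the frame of tray between 0 and 0.03 m and x of washer2 in the frame of tray between -0.145 and -0.09 m and y of washer2 in the frame of tray between -0.11 and 0.11 m and value of joint cover above 1 rad), for 0.2 s.
2. the cover has been pushed shut over them (value of joint cover below 0.07 rad), for 0.2 s.
At the end, for the whole second after the job is handed in: All three washers lie at rest inside the trough (origins below 30 mm above the bench and inside the trough's walls), the cover is shut (under 0.07 rad), and both bolts stand upright (within 0.15 rad) on the deck within 15 mm of where they stood (z of washer0 in the frame of tray between 0 and 0.03 m and x of washer0 in the frame of tray between -0.145 and -0.09 m and y of washer0 in the frame of tray between -0.11 and 0.11 m and z of washer1 in the frame of tray between 0 and 0.03 m and x of washer1 in the frame of tray between -0.145 and -0.09 m and y of washer1 in the frame of tray between -0.11 and 0.11 m and z of washer2 in the frame of tray between 0 and 0.03 m and x of washer2 in the frame of tray between -0.145 and -0.09 m and y of washer2 in the frame of tray between -0.11 and 0.11 m and value of joint cover below 0.07 rad and angle between each of bolt0, bolt1's own z axis and vertical below 0.15 rad and distance of each of bolt0, bolt1 from where it was at the start of the episode below 0.015 m and linear speed of each of bolt0, bolt1, washer0, washer1, washer2 below 0.02 m/s); the robot touches nothing.
It fails at once if a washer is lifted more than 24 mm off the deck (height (world z) of any of washer0, washer1, washer2 above 0.06 m).
It fails at once if a bolt is knocked over, lifted or shifted by more than 20 mm (angle between any of bolt0, bolt1's own z axis and vertical above 0.5 rad or distance of any of bolt0, bolt1 from where it was at the start of the episode above 0.02 m).
It fails at once if a thing beside the tray is shifted by more than 20 mm (distance of any of bearing, parts_cup, screwdriver from where it was at the start of the episode above 0.02 m).
It also fails if it takes over 61 s, if anything falls off the work surface, if the arm or the gripper's body presses on something with over 40 N, if the wrist force passes 120 N, or if a joint passes its speed limit or range.

ROBOT

A 6-joint arm with a two-finger parallel gripper is mounted at the origin on a cart in front of the work surface, level with it; the furniture and walls round the work are solid. World frame = base frame: x ahead of the robot, y to its left, z up, the work surface at z = 0. Lengths are in m, angles in rad, forces in N, time in s.
With the tool pointing down it reaches from about 0.35 to 0.85 m from the base axis. Payload 8.1 kg.
Tool frame: the origin (TCP) lies where the fingers leave the gripper's body, on its centre line; the fingertips stand 73 mm ahead of it and the grasp point (between the pads) lies 54 mm ahead of it; z points along the fingers, y is the line along which they close (so a half turn about z gives the same grasp; the last joint's range is limited). The gripper opens to 85 mm and grips with 20 to 120 N. Pads are 22 mm wide; open, the fingers measure 114 mm over their backs; the gripper's body (76 mm by 85 mm) begins 54 mm behind the grasp point. The pads swing forward as they close: fully open they stand 13 mm farther back than shut.
Start: joints at [1.169, 0.13, 1.488, -0, 1.523, -0.085], TCP at [0.187, 0.57, 0.304] pointing down, gripper open.
Joint ranges: [-2.96, 2.96], [-0.89, 2.26], [0.02, 2.5], [-1.34, 4.48], [0, 2.73], [-2.66, 2.66]. Speed limits (rad/s): [2.39, 2.39, 2.79, 3.14, 3.14, 3.14].

INTERFACE

Orientations are given as a rotation vector (axis times angle).
In Python, from station import arm, viewer, order gives the robot as it stands.
- The arm moves only by the shell command python3 -m handwheel 'ROWS'. ROWS is JSON, a list of rows, each a list of 7 numbers: the turn, a rotation vector about the tool's x, y, z in degrees, then the shift along the tool's x, y, z in cm, then the finger opening in cm, from 0 to 8.54. A call has 1 to 10 rows; each row shifts and turns the commanded pose from where the row before left it, along the tool's axes as they then stand; what a row does not reach is not made up. A row lasts 1/8 s, in which the tool goes at most 62.5 mm and 10.7 degrees, less where a joint would pass 70% of its speed; a pose out of reach is approached as far as the arm can. A call with a gripper value outside its range is refused whole. The fingers move at their own pace and stop on an object; the grip force is fixed at half the most. Time passes only in rows, so rows that do not move let the fingers close. It gives the time, the measured TCP pose, the force, the opening and the grip force at its end, in the units of the state.
- arm.get_obs(): the state, without advancing time (a new reading comes with each control period).
- viewer.snapshot(name): name is "side" or "top" or "wrist"; returns the picture (400x640x3 uint8, red, green, blue); there is no depth.
- viewer.camera_params(name): a dict with "fx", "fy", "cx", "cy" (pixels), "pose" (4x4, takes a point from camera to world coordinates). Camera axes: x right, y up, looking along -z (the intrinsics and any distortion apply to the point x, -y, -z); pixel columns grow to the right and rows downward; lengths in m; the calibration is good to about 2 mm. A picture is of the moment at which its call begins: read the wrist's pose just before it. camera_params takes no time and is no camera call; for the wrist camera it gives the pose at the moment of the call.
- order.job_done(): hands the job in; it is judged then, once.
The state is a dict: "time": time; "q": joint angles; "joint_vel": joint speeds; "effort": joint torques, N m; "eef_pos": TCP position; "tool_rot": TCP orientation; "force": force on the tool from outside, world axes, zero at the start; "moment": the same for the moment, N m; "grip_width": finger opening in m; "grasp_force": force on a finger pad.
Only numpy, scipy, OpenCV 4.12 (cv2) and the standard library are available. Lean on these libraries where they do the work, as an engineer would, in place of code of your own. Each camera call takes 0.05 s, during which the arm holds its last target. There are 200 camera calls.

## Working session

There is one attempt and no reset: what is moved stays moved. The work goes in short steps, Python scripts to look and compute and a shell command to move; the robot and the scene stay as the last step left them, time stands still between calls to the robot, and variables do not carry over. Pictures are saved under pics/ and viewed, at most 10 in all, crops included, and the job is handed in when it is done.

```bash
mkdir -p pics; python3 - <<'E'
from station import arm, viewer, order
import cv2,numpy as np
np.set_printoptions(precision=4,suppress=True)
o=arm.get_obs();print(o['time'],o['eef_pos'],o['tool_rot'])
for n in("top","side"):
    p=viewer.camera_params(n);print(n,p)
    im=viewer.snapshot(n);np.save(f'pics/{n}.npy',im);cv2.imwrite(f'pics/{n}0.png',im[:,:,::-1])
E
```

```text
0.0 [0.1867 0.5698 0.3028] [-0.4955 -3.1018  0.0028]
top {'fx': 428.6895190571372, 'fy': 428.6895190571372, 'cx': 325.17823077839387, 'cy': 200.26412081444946, 'pose': array([[ 0.005 ,  0.9841, -0.1774,  0.402 ],
       [-0.9999,  0.0031, -0.0111, -0.2215],
       [-0.0103,  0.1774,  0.9841,  1.0385],
       [ 0.    ,  0.    ,  0.    ,  1.    ]])}
side {'fx': 459.7999658976475, 'fy': 459.7999658976475, 'cx': 316.518133579752, 'cy': 196.09070794400978, 'pose': array([[-0.9988,  0.0082, -0.0493,  0.4834],
       [-0.0462, -0.5256,  0.8494,  0.9018],
       [-0.0189,  0.8507,  0.5254,  0.7782],
       [ 0.    ,  0.    ,  0.    ,  1.    ]])}
```

View pics/top0.png

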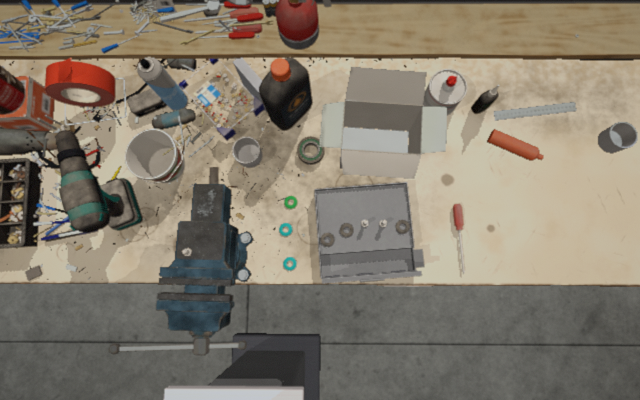

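View pics/side0.png

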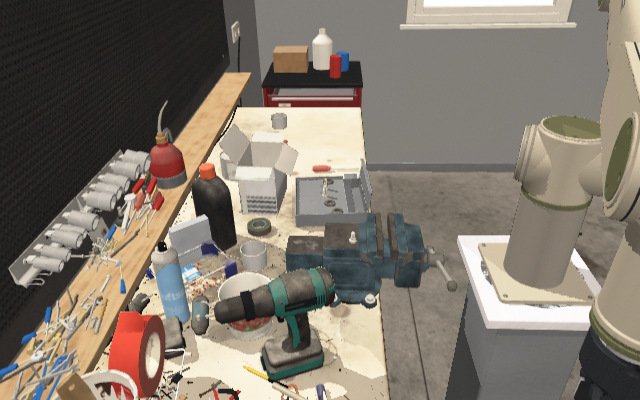

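The top view shows the tray around (365,230). Its trough and open cover are on the near side. Black washers lie near (328,240), (346,230) and (403,227), and bolts stand near (364,223) and (383,223). The green and turquoise rings at (290,202), (286,230) and (290,264) are the look-alikes, off the tray. I'll confirm this in an enlarged crop.

```bash
python3 - <<'E'
import cv2,numpy as np
im=np.load('pics/top.npy')[175:290,300:430]
cv2.imwrite('pics/crop.png',cv2.resize(im[:,:,::-1],None,fx=5,fy=5,interpolation=cv2.INTER_CUBIC)[:595])
E
```

```text
(no output)
```

View pics/crop.png

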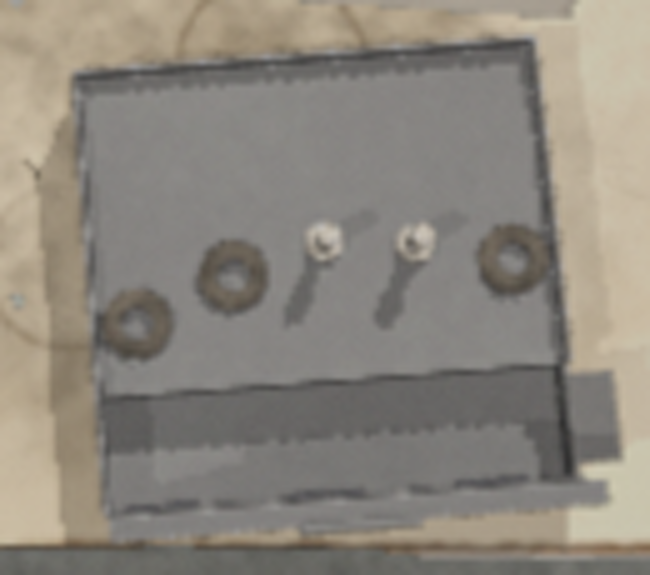

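The crop confirms it. The black-brown washers are at crop (138,324), (232,276) and (513,258), and the bolt tops are at (324,241) and (416,241). The open deck edge runs from (105,397) to (562,366). Only these three rings are black and on the deck.

```bash
cat > h.py <<'E'
import numpy as np
from station import arm, viewer
from scipy.spatial.transform import Rotation as Ro
np.set_printoptions(precision=4,suppress=True)
def ray(n,u,v,z):
    p=viewer.camera_params(n);P=p['pose']
    d=P[:3,:3]@np.array([(u-p['cx'])/p['fx'],-(v-p['cy'])/p['fy'],-1]);o=P[:3,3]
    return o+d*(z-o[2])/d[2]
E
python3 - <<'E'
from h import *
import cv2
c=lambda u,v,z:ray('top',300+(u+.5)/5-.5,175+(v+.5)/5-.5,z)
L=c(105,397,.036);R=c(562,366,.036);BL=c(75,75,.046);BR=c(533,40,.046)
print(L,R,np.linalg.norm(L-R),BL,BR,np.linalg.norm(BL-BR))
y=(L-R)[:2]+(BL-BR)[:2];y/=np.linalg.norm(y);x=np.array([y[1],-y[0]])
print('ang',np.degrees(np.arctan2(x[1],x[0])))
de=(L+R)[:2]/2;O=de+.09*x;print('O',O,'back rim',(BL[:2]-O)@x,(BR[:2]-O)@x,(BL[:2]-O)@y,(BR[:2]-O)@y)
im=np.load('pics/top.npy')[175:290,300:430].astype(int)
for n,u,v,z in(('w',138,324,.041),('w',232,276,.041),('w',513,258,.041),('b',324,241,.072),('b',416,241,.072),('cov',360,525,.105),('covR',605,492,.105),('covL',110,530,.105)):
    p=c(u,v,z)[:2];print(n,p,(p-O)@x,(p-O)@y)
o=arm.get_obs();print(Ro.from_rotvec(o['tool_rot']).as_matrix(), x,y)
E
```

```text
[ 0.4557 -0.2003  0.036 ] [ 0.471  -0.4127  0.036 ] 0.21297477150121927 [ 0.6064 -0.1852  0.046 ] [ 0.6239 -0.4018  0.046 ] 0.21729292360693203
ang 4.3721530196586595
O [ 0.5531 -0.2996] back rim 0.06185119612509668 0.06281704297337554 0.10997668316599013 -0.10731409388060628
w [ 0.4893 -0.2155] -0.057230544949883784 0.08874652586896525
w [ 0.5119 -0.2593] -0.03805251837991688 0.043362447590596334
w [ 0.5208 -0.3905] -0.039133114913857896 -0.08811077486498294
b [ 0.5245 -0.2999] -0.02850651532525506 0.0019308130158844157
b [ 0.5247 -0.3415] -0.03152811804031508 -0.03962155959264622
cov [ 0.3981 -0.3112] -0.155427603090614 0.0002580970645915162
covR [ 0.4125 -0.4163] -0.14904243987756374 -0.10559006554118844
covL [ 0.3955 -0.2043] -0.14991450572119389 0.10709527757561328
[[-0.9502  0.3116 -0.0007]
 [ 0.3116  0.9502 -0.0016]
 [ 0.0001 -0.0018 -1.    ]] [0.9971 0.0762] [-0.0762  0.9971]
```

```bash
python3 -m handwheel '[[0,0,-7.5,0,0,-6,0],[0,0,-7.5,0,0,-6,0],[0,0,-7.5,0,0,0,0],[0,0,0,-5,-2,0,0],[0,0,0,-5,-3,0,0],[0,0,0,-5,-3,0,0],[0,0,0,-5,-3,0,0],[0,0,0,-1,-6,0,0],[0,0,0,0,-6,0,0],[0,0,0,0,-6,0,0]]'
```

```text
time: 1.35
eef_pos: [0.4183, 0.295, 0.4231]
tool_rot: [0.119, -3.138, 0.001]
force: [0.7, -0.2, 0.6]
grip_width: -0.0004
grasp_force: 0.0
```

```bash
cat > s.py <<'E'
from h import *
O=np.array([.5531,-.2996]);a=np.radians(4.372);x=np.array([np.cos(a),np.sin(a)]);y=np.array([-x[1],x[0]])
def st():
    o=arm.get_obs();p=o['eef_pos'];M=Ro.from_rotvec(o['tool_rot']).as_matrix()
    print('t',o['time'],'tray xy mm',1e3*(p[:2]-O)@x,1e3*(p[:2]-O)@y,'z',p[2]*1e3,'F',o['force'],'w',o['grip_width'])
    print('tool x',[M[:2,0]@x,M[:2,0]@y,M[2,0]],'tool z',M[:,2])
if __name__=='__main__': st()
E
python3 s.py
```

```text
t 1.35 tray xy mm -89.0462802060708 603.1106898705822 z 423.08777012609033 F [ 0.6658 -0.2478  0.6017] w -0.00035543339731295315
tool x [np.float64(-0.9999993309055868), np.float64(0.000580368066714946), np.float64(0.0010006804114121364)] tool z [-0.0009 -0.0007 -1.    ]
```

```bash
python3 -m handwheel '[[0,0,0,-1,-5.6,0,0],[0,0,0,-1,-5.6,0,0],[0,0,0,-1,-5.6,0,0],[0,0,0,-1,-5.6,0,0],[0,0,0,-1,-5.6,0,0],[0,0,0,-1,-5.6,0,0],[0,0,0,-1,-5.6,0,0],[0,0,0,-1,-5.6,0,0],[0,0,0,-0.8,-5.6,0,0],[0,0,0,0,-5.6,0,0]]'; python3 -m handwheel '[[0,0,0,0,0,5,0],[0,0,0,0,0,5,0],[0,0,0,0,0,5,0],[0,0,0,0,0,5,0],[0,0,0,0,0,3,0],[0,0,0,0,0,2,0],[0,0,0,0,0,1,0],[0,0,0,0,0,0,0]]'; python3 s.py
```

```text
time: 2.6
eef_pos: [0.5486, -0.2566, 0.4231]
tool_rot: [0.12, -3.139, -0.001]
force: [0.9, -0.0, 0.5]
grip_width: 0.0003
grasp_force: 0.0
time: 3.6
eef_pos: [0.5486, -0.2548, 0.164]
tool_rot: [0.119, -3.139, -0.0]
force: [-0.4, -0.0, -0.1]
grip_width: 0.0003
grasp_force: 0.0
t 3.6 tray xy mm -1.0815762630168257 44.966948246177864 z 163.9942454470002 F [-0.4381 -0.0215 -0.1303] w 0.0002598291921985231
tool x [np.float64(-0.9999999171442308), np.float64(0.0004025294797570046), np.float64(6.067577614522547e-05)] tool z [-0.0001  0.0001 -1.    ]
```

```bash
python3 -m handwheel '[[0,0,0,0,-0.1,3,0],[0,0,0,0,0,1.2,0],[0,0,0,0,0,0.5,0],[0,0,0,0,0,0.3,0],[0,0,0,0,0,0.2,0],[0,0,0,0,0,0,0]]'; python3 s.py; python3 - <<'E'
from h import *
import cv2
im=viewer.snapshot('side');cv2.imwrite('pics/s1.png',cv2.resize(im[150:240,270:400,::-1],None,fx=6,fy=6,interpolation=cv2.INTER_CUBIC))
E
```

```text
time: 4.35
eef_pos: [0.5488, -0.2559, 0.1123]
tool_rot: [-0.119, 3.139, -0.001]
force: [-0.2, -0.3, -0.6]
grip_width: 0.0004
grasp_force: 0.0
t 4.35 tray xy mm -0.9603502693384729 43.89994734443452 z 112.33631399302656 F [-0.1547 -0.2944 -0.5914] w 0.0003552336948105938
tool x [np.float64(-0.9999997794227857), np.float64(0.00038018765962950026), np.float64(-0.0005446207148747908)] tool z [ 0.0006 -0.0003 -1.    ]
```

View pics/s1.png

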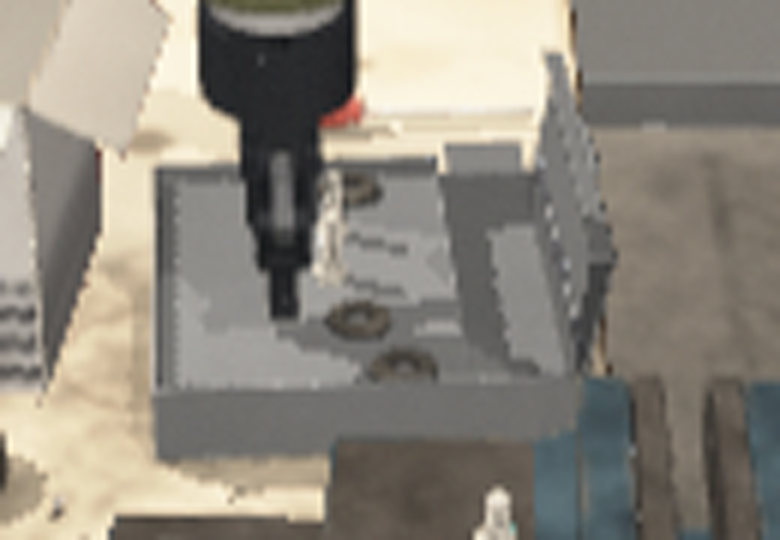

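The side crop shows the closed tip at (285,318), just above the deck and behind the washer at (360,320). Next I sweep.

```bash
python3 -m handwheel '[[0,0,0,1.2,0,0,0],[0,0,0,1.2,0,0,0],[0,0,0,1.2,0,0,0],[0,0,0,1.2,0,0,0],[0,0,0,1.2,0,0,0],[0,0,0,1.0,0,0,0],[0,0,0,0.8,0,0,0],[0,0,0,0.5,0,0,0],[0,0,0,0,0,0,0],[0,0,0,0,0,0,0]]'; python3 s.py; python3 - <<'E'
from h import *
import cv2
im=viewer.snapshot('side');cv2.imwrite('pics/s2.png',cv2.resize(im[150:240,270:400,::-1],None,fx=6,fy=6,interpolation=cv2.INTER_CUBIC))
E
```

```text
time: 5.65
eef_pos: [0.4656, -0.262, 0.1116]
tool_rot: [0.119, -3.139, -0.001]
force: [-0.7, -0.2, 0.8]
grip_width: -0.0001
grasp_force: 0.2
t 5.65 tray xy mm -84.34366694724784 44.19871366672347 z 111.56574193321656 F [-0.6909 -0.179   0.7883] w -0.00011838989257461567
tool x [np.float64(-0.9999997508885798), np.float64(0.00041040527119619167), np.float64(0.0005742737082342367)] tool z [-0.0006  0.0004 -1.    ]
```

View pics/s2.png

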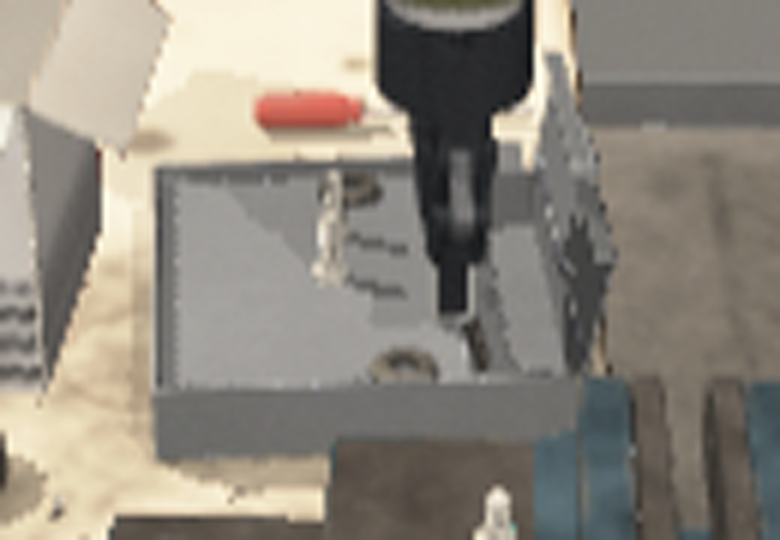

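Washer one is in the trough at crop (475,340), possibly leaning, and the bolts haven't moved. Next is the washer in lane +88.

```bash
python3 -m handwheel '[[0,0,0,-0.5,0,-3,0],[0,0,0,-3,2.2,0,0],[0,0,0,-3,2.0,0,0],[0,0,0,0,0,2,0],[0,0,0,0,0,1.0,0],[0,0,0,0,0,0,0]]'; python3 s.py;  python3 -m handwheel '[[0,0,0,1.0,0,0,0],[0,0,0,1.2,0,0,0],[0,0,0,1.2,0,0,0],[0,0,0,1.2,0,0,0],[0,0,0,1.0,0,0,0],[0,0,0,0.8,0,0,0],[0,0,0,0.2,0,0,0],[0,0,0,0,0,0,0],[0,0,0,0,0,0,0]]'; python3 s.py
```

```text
time: 6.45
eef_pos: [0.5261, -0.2154, 0.1104]
tool_rot: [0.118, -3.137, -0.002]
force: [0.1, -1.6, 1.0]
grip_width: -0.0004
grasp_force: 0.0
t 6.45 tray xy mm -20.47400111474549 86.03083167143664 z 110.35283047194896 F [ 0.0802 -1.6405  0.9947] w -0.00039091765409423907
tool x [np.float64(-0.9999963155875994), np.float64(0.0010996534323960878), np.float64(0.0024818488179117883)] tool z [-0.0026  0.0011 -1.    ]
time: 7.58
eef_pos: [0.4618, -0.2202, 0.1118]
tool_rot: [0.119, -3.139, -0.0]
force: [1.1, 0.4, 0.4]
grip_width: 0.0002
grasp_force: 0.0
t 7.575 tray xy mm -85.00701732242278 86.09730503393749 z 111.81096430862586 F [1.1475 0.3878 0.4433] w 0.00024812851051338175
tool x [np.float64(-0.9999999611934721), np.float64(0.00026789712076150096), np.float64(7.644728492663812e-05)] tool z [-0.0001  0.0001 -1.    ]
```

```bash
python3 -m handwheel '[[0,0,0,-0.3,0,-4,0],[0,0,0,-1,0,-4,0],[0,0,0,-2,-4.2,0,0],[0,0,0,-2,-4.3,0,0],[0,0,0,-2,-4.3,0,0],[0,0,0,-1,-4.4,0,0],[0,0,0,0,0,4,0],[0,0,0,0,0,3,0],[0,0,0,0,0,1.0,0],[0,0,0,0,0,0,0]]'; python3 s.py;  python3 -m handwheel '[[0,0,0,1.2,0,0,0],[0,0,0,1.2,0,0,0],[0,0,0,1.2,0,0,0],[0,0,0,1.2,0,0,0],[0,0,0,1.2,0,0,0],[0,0,0,1.0,0,0,0],[0,0,0,0.8,0,0,0],[0,0,0,0.5,0,0,0],[0,0,0,0,0,0,0],[0,0,0,0,0,0,0]]'; python3 s.py; python3 -m handwheel '[[0,0,0,-0.5,0,-4,0],[0,0,0,-2,0,-5,0],[0,0,0,-4,0,-6,0],[0,0,0,-4,0,-5,0],[0,0,0,0,0,0,0]]'; python3 - <<'E'
from h import *
import cv2
a=viewer.snapshot('side');a=cv2.resize(a[150:240,270:400,::-1],(650,450),interpolation=cv2.INTER_CUBIC)
w=viewer.snapshot('top');cv2.imwrite('pics/t3.png',cv2.resize(w[175:290,300:430,::-1],(650,575),interpolation=cv2.INTER_CUBIC));cv2.imwrite('pics/s3.png',a)
E
```

```text
time: 8.82
eef_pos: [0.5576, -0.3853, 0.1118]
tool_rot: [0.12, -3.139, -0.001]
force: [-0.7, -0.2, 0.7]
grip_width: 0.0001
grasp_force: 0.0
t 8.825 tray xy mm -2.08415898256892 -85.78903023559816 z 111.77022936447992 F [-0.7155 -0.213   0.6904] w 7.342598586383517e-05
tool x [np.float64(-0.9999999018047996), np.float64(9.44631448374069e-05), np.float64(0.00043297471713730275)] tool z [-0.0005  0.0004 -1.    ]
time: 10.07
eef_pos: [0.4741, -0.3915, 0.1112]
tool_rot: [0.119, -3.138, -0.002]
force: [-0.1, 0.8, 0.1]
grip_width: -0.0001
grasp_force: 0.0
t 10.075 tray xy mm -85.80224091420666 -85.5625719135648 z 111.15357402221892 F [-0.1443  0.8326  0.1045] w -0.0001250918635491988
tool x [np.float64(-0.9999992336487449), np.float64(0.0006240046564382285), np.float64(0.001069261479726022)] tool z [-0.0011  0.001  -1.    ]
time: 10.7
eef_pos: [0.5769, -0.3846, 0.3088]
tool_rot: [-0.123, 3.131, -0.009]
force: [0.0, -0.0, 0.6]
grip_width: -0.0
grasp_force: 0.0
```

View pics/s3.png

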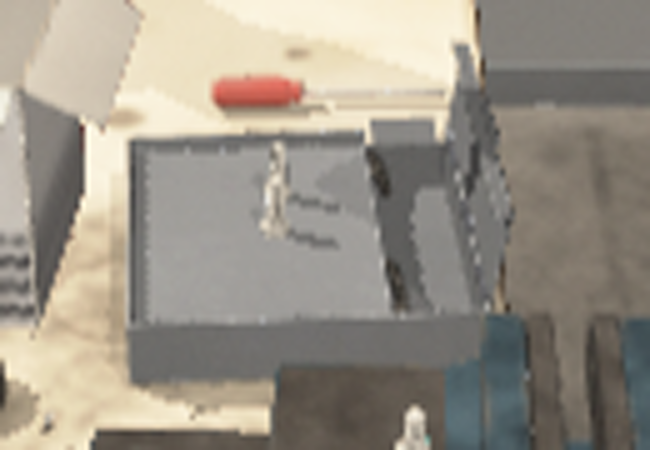

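View pics/t3.png

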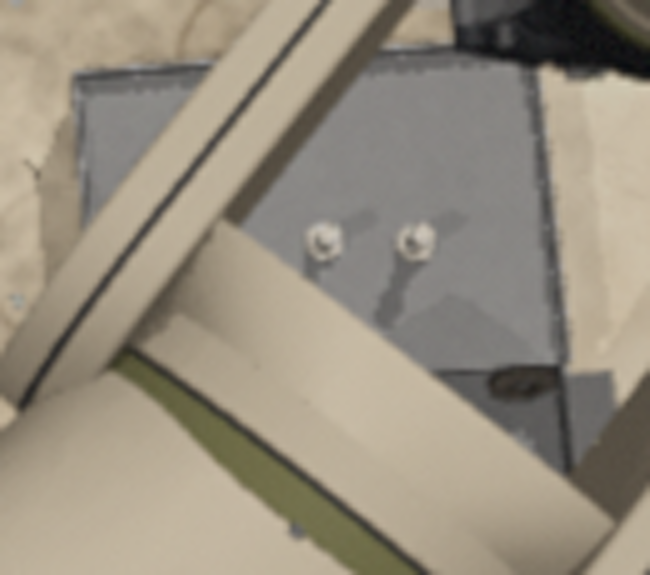

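The deck is clear of washers and both bolts are unmoved. Two washers lean on the trough's deck-side wall, at side (378,172) and (398,285). The third, in lane +88, is hidden by the near end wall. I'll check from the wrist camera above the trough.

```bash
python3 -m handwheel '[[0,0,0,4.5,2.2,0,0],[0,0,0,4.5,2.2,0,0],[0,0,0,4.5,2.2,0,0],[0,0,0,4.5,2.2,0,0],[0,0,0,0,0,0,0]]'; python3 - <<'E'
from s import *
st()
import cv2
p=viewer.camera_params('wrist');print(p['pose'],p['fx'])
P=p['pose']
for q in((-.09,.108),(-.09,-.108),(-.142,.1),(-.142,-.1)):
    w=np.r_[O+x*q[0]+y*q[1],.036]; c=P[:3,:3].T@(w-P[:3,3]); print(p['cx']-p['fx']*c[0]/c[2],p['cy']+p['fy']*c[1]/c[2])
im=viewer.snapshot('wrist');cv2.imwrite('pics/w1.png',im[:,:,::-1])
E
```

```text
time: 11.42
eef_pos: [0.3829, -0.3082, 0.2992]
tool_rot: [0.116, -3.135, -0.007]
force: [0.6, -0.9, -0.2]
grip_width: -0.0
grasp_force: 0.0
t 11.425 tray xy mm -170.37267374080915 4.401497241772254 z 299.2171450426672 F [ 0.5813 -0.9174 -0.1623] w -4.2780126515194046e-05
tool x [np.float64(-0.999987471601333), np.float64(0.002290804824988029), np.float64(0.004450713833442715)] tool z [-0.0048  0.004  -1.    ]
[[-0.0749 -0.9588 -0.2741  0.3115]
 [ 0.9972 -0.0709 -0.0244 -0.3145]
 [ 0.004  -0.2752  0.9614  0.3698]
 [ 0.      0.      0.      1.    ]] 326.46412499374634
414.72504705357585 242.21564545116894
220.296745270182 242.78191840025613
410.9880852892071 197.43070478890414
223.5664926055992 197.88780987617523
```

View pics/w1.png

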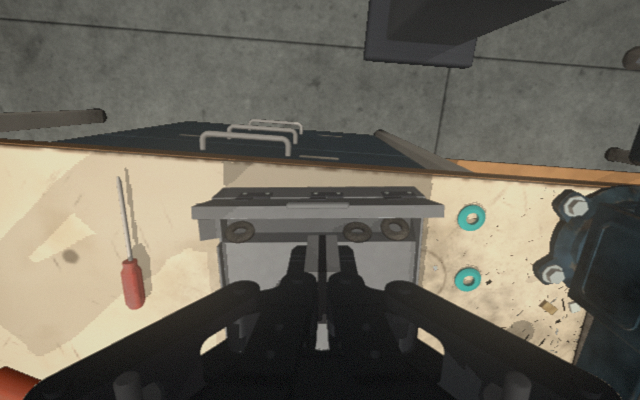

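```bash
python3 - <<'E'
from s import *
import cv2
for q in((240,230),(357,231),(397,228),(318,194),(318,204)):
    for z in (.014,.024,.034,.105): 
        p=ray('wrist',*q,z)[:2]-O; print(q,z,p@x,p@y)
im=cv2.imread('pics/w1.png');cv2.imwrite('pics/w2.png',cv2.resize(im[180:255,190:450],None,fx=3,fy=4,interpolation=cv2.INTER_CUBIC))
E
```

```text
(240, 230) 0.014 -0.0932964467929061 -0.09295776776940734
(240, 230) 0.024 -0.09742174559866597 -0.09028007898697679
(240, 230) 0.034 -0.10154704440442575 -0.08760239020454624
(240, 230) 0.105 -0.13083666592532067 -0.06859079984928924
(357, 231) 0.014 -0.09175678954105426 0.04451032335982963
(357, 231) 0.024 -0.09592524788626816 0.04333451845356684
(357, 231) 0.034 -0.10009370623148202 0.04215871354730405
(357, 231) 0.105 -0.12968976048250044 0.03381049871283834
(397, 228) 0.014 -0.09545194533807781 0.09135359235554591
(397, 228) 0.024 -0.09951682139429936 0.08886468096799027
(397, 228) 0.034 -0.10358169745052091 0.08637576958043469
(397, 228) 0.105 -0.13244231744969404 0.0687044987287897
(318, 194) 0.014 -0.13715099043947193 -0.0011691710466978362
(318, 194) 0.024 -0.14004696245547008 -0.0010644923007015143
(318, 194) 0.034 -0.14294293447146827 -0.0009598135547051335
(318, 194) 0.105 -0.16350433578505535 -0.00021659445813105433
(318, 204) 0.014 -0.12520193754916714 -0.0012215250526297142
(318, 204) 0.024 -0.12843286438646534 -0.0011153787236489745
(318, 204) 0.034 -0.13166379122376357 -0.001009232394668235
(318, 204) 0.105 -0.15460337176858102 -0.00025559345890504204
```

View pics/w2.png

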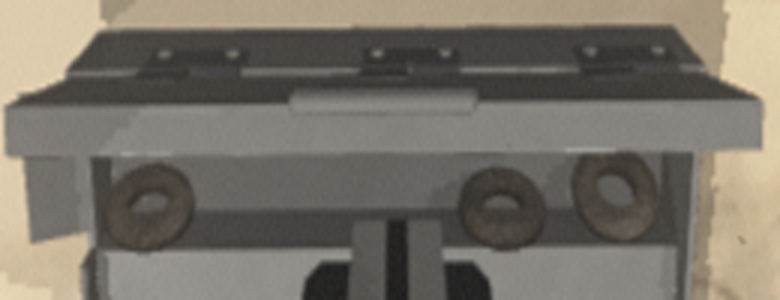

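All three washers are in the trough, at crop (150,207), (502,207) and (615,197), leaning low on the deck-side wall with the cover open. Now I go round to the robot side of the cover.

```bash
python3 -m handwheel '[[0,0,0,2.0,-2.7,0,0],[0,0,0,1.0,-2.7,0,0],[0,0,0,0,0,5,0],[0,0,0,0,0,5,0],[0,0,0,0,0,3,0],[0,0,0,0,0,1.1,0],[0,0,0,0,0,0,0]]'; python3 s.py
```

```text
time: 12.35
eef_pos: [0.3611, -0.3662, 0.161]
tool_rot: [0.119, -3.138, -0.002]
force: [-0.5, 0.2, -0.0]
grip_width: -0.0
grasp_force: 0.0
t 12.35 tray xy mm -196.53805554995495 -51.797684514667985 z 160.997063145008 F [-0.5172  0.2178 -0.0027] w -4.318349027270155e-05
tool x [np.float64(-0.9999994250560302), np.float64(0.0003977406693560624), np.float64(0.000995836316330805)] tool z [-0.0011  0.0014 -1.    ]
```

```bash
python3 -m handwheel '[[0,0,0,-0.8,0,0,0],[0,0,0,-0.8,0,0,0],[0,0,0,-0.8,0,0,0],[0,0,0,-0.8,0,0,0],[0,0,0,0,0,0,0]]';python3 -m handwheel '[[0,0,0,-0.8,0,0,0],[0,0,0,-0.8,0,0,0],[0,0,0,-0.8,0,0,0],[0,0,0,-0.8,0,0,0],[0,0,0,0,0,0,0]]'; python3 s.py; python3 - <<'E'
from h import *
import cv2
a=viewer.snapshot('side');cv2.imwrite('pics/s4.png',cv2.resize(a[150:240,270:400,::-1],(650,450),interpolation=cv2.INTER_CUBIC))
E
```

```text
time: 12.98
eef_pos: [0.3937, -0.3638, 0.1618]
tool_rot: [-0.12, 3.139, -0.0]
force: [-0.8, 0.3, -0.4]
grip_width: 0.0
grasp_force: 0.0
time: 13.6
eef_pos: [0.4258, -0.3614, 0.1618]
tool_rot: [-0.12, 3.139, -0.0]
force: [-0.3, -0.6, 0.6]
grip_width: -0.0
grasp_force: 0.0
t 13.6 tray xy mm -131.66239003667567 -51.91196979741486 z 161.83074029382013 F [-0.2618 -0.5862  0.6449] w -4.613294821187931e-05
tool x [np.float64(-0.999999747070738), np.float64(-0.0002458354126694742), np.float64(-0.0006674004870854102)] tool z [ 0.0007 -0.0002 -1.    ]
```

```bash
python3 -m handwheel '[[0,0,0,-0.9,0,0.6,0],[0,0,0,-0.8,0,0.85,0],[0,0,0,-0.3,0,0.5,0],[0,0,0,-0.2,0,0.5,0],[0,0,0,-0.1,0,0.5,0],[0,0,0,-0.1,0,0.4,0],[0,0,0,0,0,0,0]]'; python3 -m handwheel '[[0,0,0,0,0,0.2,0],[0,0,0,0,0,0.2,0],[0,0,0,0,0,0,0]]'; python3 -m handwheel '[[0,0,0,0,0,0.1,0],[0,0,0,0,0,0,0]]';python3 s.py
```

```text
time: 14.52
eef_pos: [0.4486, -0.3595, 0.1277]
tool_rot: [0.119, -3.139, -0.001]
force: [0.3, 0.8, -0.2]
grip_width: -0.0001
grasp_force: 0.0
time: 14.9
eef_pos: [0.4488, -0.3597, 0.1241]
tool_rot: [0.119, -3.139, -0.0]
force: [-0.7, 0.4, -0.0]
grip_width: 0.0001
grasp_force: 0.0
time: 15.15
eef_pos: [0.4488, -0.3597, 0.1231]
tool_rot: [0.119, -3.139, 0.0]
force: [-0.5, 0.9, -0.2]
grip_width: -0.0001
grasp_force: 0.0
t 15.15 tray xy mm -108.54606576455166 -51.94790926106657 z 123.14962650416602 F [-0.5036  0.8773 -0.2162] w -0.0001409676271214343
tool x [np.float64(-0.9999999119314428), np.float64(0.000415895414025953), np.float64(5.62859831970814e-05)] tool z [-0.0001 -0.     -1.    ]
```

```bash
for i in 1; do python3 -m handwheel '[[0,0,0,0,0,0.1,0],[0,0,0,0,0,0,0]]'; python3 -m handwheel '[[0,0,0,0,0,0.1,0],[0,0,0,0,0,0,0]]';done; python3 - <<'E'
from h import *
import cv2
a=viewer.snapshot('side');cv2.imwrite('pics/s5.png',cv2.resize(a[150:240,270:400,::-1],(780,540),interpolation=cv2.INTER_CUBIC))
E
```

```text
time: 15.4
eef_pos: [0.4489, -0.3597, 0.1229]
tool_rot: [0.119, -3.139, 0.0]
force: [-2.3, 1.9, 6.8]
grip_width: -0.0
grasp_force: 3.1
time: 15.65
eef_pos: [0.449, -0.3598, 0.1227]
tool_rot: [0.119, -3.139, 0.0]
force: [-4.8, 5.3, 14.0]
grip_width: -0.0
grasp_force: 6.9
```

View pics/s5.png

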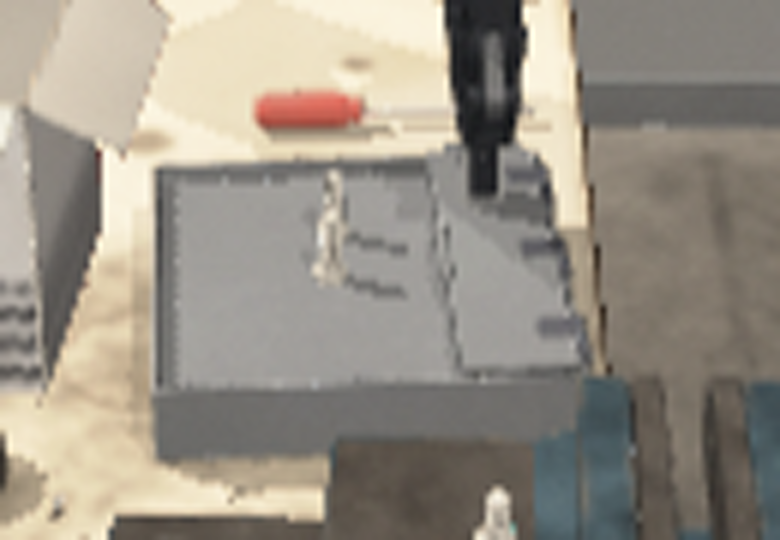

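The cover is level over the trough, with its free edge along (430,165) to (460,370). It is hard against its stop at 14 N, and both bolts are standing at (335,225). I'll lift off, hold still, and hand in.

```bash
python3 -m handwheel '[[0,0,0,0,0,-0.5,0],[0,0,0,0,0,-3,0],[0,0,0,0,0,-5,0],[0,0,0,0,0,-5,0],[0,0,0,0,0,0,0],[0,0,0,0,0,0,0],[0,0,0,0,0,0,0],[0,0,0,0,0,0,0]]' && python3 -c "
from station import order;print(order.job_done())"
```

```text
time: 16.7
eef_pos: [0.4484, -0.3592, 0.2546]
tool_rot: [0.119, -3.137, -0.003]
force: [-0.4, 0.9, 0.3]
grip_width: -0.0001
grasp_force: 0.0
the job is handed in; nothing more can be done
None
```

I swept all three washers into the trough, pushed the cover shut, left both bolts standing, and handed the job in at about 17 s; the hand-in gave no verdict.

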